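# Scrape the acrylic chips off the sprung sample plate

## Task

Take the scraper by its slanting handle, reach in under the inspection lamp, press its sole down on the sprung plate behind the broken chips with about 11 N (its weight included, and never more than 18 N), and, still pressing, draw all four chips towards you over the near edge into the catch tray. Then stand the scraper back on the middle of its blue pad and let go. Do not touch the chips with the fingers, bump the lamp, or disturb the other things on the bench.

Things in the scene. Friction and masses are not known exactly. Their poses are not given: they have to be found in the camera images.
- plate_top (a point): Centre of the top face of the bright aluminium plate (190 mm deep along its x, 200 mm wide along its y, 8 mm thick), 65 mm above the bench when unloaded. x points from the near edge (by the tray) to the far edge (under the lamp), y left, z up. Stiffly sprung: it gives from a load of 1 to 5 N (unknown), then sinks 1 mm per further 6 N, at most 4 mm.
- stage: The fixed grey stage that carries the plate, with the black catch tray in front of it. Origin on the bench, below the plate's centre; same axes as the plate. The open tray lies against the near (-x) end of the stage: inside it runs from x = -95 to -195 mm, y = -110 to +110 mm, floor 4 mm and rim 36 mm above the bench.
- tray (a point): Centre of the tray's inner floor, 145 mm before the plate's centre (stage -x), 4 mm above the bench.
- lamp: Fixed flat white inspection lamp head over the far part of the plate; origin and axes as the stage's. The head spans x = 30 to 150 mm, y = -130 to 130 mm, 255 to 283 mm above the bench; two 16 mm posts at x = 135, y = +/-118 mm. An upright gripper does not fit under it; one leaned 35 degrees back to the near side does.
- lamp_edge (a point): Middle of the lower near edge of the lamp head, 255 mm above the bench.
- scraper_grip (a point): Centre of the graspable part of the scraper's black handle: a straight bar, 26 mm wide along the scraper's y (two flat faces to pinch) by 18 mm, rising from the middle of the foot and leaning 35 degrees from vertical towards the scraper's -x; it ends 25 mm beyond this point. The point lies 43 mm behind (-x) the foot's centre and 76.4 mm above the sole. Axes: the scraper's (x forward, y across, z up).
- scraper_foot (a point): Centre of the scraper's sole (its flat rubber underside); same axes. The grey foot block is 40 mm deep (x), 150 mm wide (y) and 24 mm high; the scraper weighs 0.2 to 0.33 kg.
- pad: Fixed thin blue rest pad where the scraper stands, 90 mm (x) by 180 mm (y), 4 mm thick; origin under its centre, on the bench. It and the vial rack may change places.
- rack: Bystander: fixed white vial rack with blue and yellow caps, 90 by 160 mm, 78 mm high; origin under its centre.
- jar_a: Bystander: loose jar with a blue cap, 52 mm across, 85 mm high, standing just beyond the pad; origin under its centre.
- jar_b: Bystander: loose jar with a blue cap, 52 mm across, 85 mm high, standing just beyond the rack; origin under its centre.
- beaker: Bystander: loose glass beaker, 76 mm across, 95 mm high; origin under its centre.
- bottle: Bystander: loose white bottle with a red cap, 68 mm across, 170 mm high; origin under its centre.
- tape: Bystander: loose roll of blue tape lying flat, 100 mm across, 22 mm high; origin under its centre.
- tipbox: Bystander: loose yellow box, 85 by 125 mm, 60 mm high; origin under its centre.
- chip0_c (a point): Centre of the orange chip, a loose flat piece of broken acrylic about 24 mm (x) by 42 mm (y), 7 mm thick, 14 g, lying on the plate.
- chip1_c (a point): Centre of the red chip, a loose flat piece of broken acrylic about 24 mm (x) by 42 mm (y), 7 mm thick, 14 g, lying on the plate.
- chip2_c (a point): Centre of the yellow chip, a loose flat piece of broken acrylic about 24 mm (x) by 42 mm (y), 7 mm thick, 14 g, lying on the plate.
- chip3_c (a point): Centre of the green chip, a loose flat piece of broken acrylic about 24 mm (x) by 42 mm (y), 7 mm thick, 14 g, lying on the plate.
Not all that is in view belongs to the job. What is shaped like the part that bears scraper_grip but pink is not meant.

How it is judged:
By the outcome, as a careful person would: the job done as asked, in the order asked, and still so for the second after the job is handed in, with the robot touching nothing.
It also fails if it takes over 58 s, if anything falls off the work surface, if the arm or the gripper's body presses on something with over 40 N, if the wrist force passes 120 N, or if a joint passes its speed limit or range.

## Robot

A 6-joint arm with a two-finger parallel gripper is mounted at the origin on the work surface. World frame = base frame: x ahead of the robot, y to its left, z up, the work surface at z = 0. Lengths are in m, angles in rad, forces in N, time in s.
With the tool pointing down it reaches from about 0.3 to 0.85 m from the base axis. Payload 5.4 kg.
Tool frame: the origin (TCP) lies midway between the tips of the shut fingers; the grasp point (between the pads) lies 19 mm behind it (grip_depth is the distance from the TCP to the grasp point, in m); z points along the fingers, y is the direction in which the jaws open and shut (so a half turn about z gives the same grasp; the last joint's range is limited). The gripper opens to 85 mm and grips with 20 to 120 N. Pads are 22 mm wide; open, the fingers measure 114 mm over their backs; the gripper's body (76 mm by 85 mm) begins 54 mm behind the grasp point. The pads swing forward as they close: fully open they stand 13 mm farther back than shut.
Start: joints at [-1.418, 0.158, 1.597, -0, 1.386, -0.21], TCP at [0.204, -0.538, 0.231] pointing down, gripper open.
Joint ranges: [-2.91, 2.91], [-0.94, 2.29], [0.18, 2.7], [-1.29, 4.43], [0.17, 2.64], [-3, 3]. Speed limits (rad/s): [2.57, 2.57, 3.14, 3.14, 3.14, 3.14].

## Interface

Orientations are given as a unit quaternion [x, y, z, w].
In Python, from station import sense, read_camera, camera_params, close_job, grip_depth gives the robot as it stands. The module is installed in compiled form; this text tells all that it offers.
- The arm moves only by the tool send_rows, never from a script. Its argument "steps" is a list of rows, each a list of 6 numbers: the shift along the world's x, y, z in mm, then the turn, a rotation vector about the world's x, y, z in degrees. In form: [[x, y, z, ax, ay, az], ...]. A call has 1 to 20 rows; each row shifts and turns the commanded pose from where the row before left it; what a row does not reach is not made up. A row lasts 1/8 s, in which the tool goes at most 62.5 mm and 10.7 degrees, less where a joint would pass 70% of its speed; a pose out of reach is approached as far as the arm can. A call with a gripper value outside its range is refused whole. "gripper" is the opening, from 0 (shut) to 1 (fully open), set as the call begins (left out, the last holds). The fingers move at their own pace and stop on an object; "grip_force" is the grip in N (left out, the last holds). Time passes only in rows, so rows that do not move let the fingers close. It gives the time, the measured TCP pose, the force and the opening at its end, in the units of the state.
- sense(): the state, without advancing time (a new reading comes with each control period).
- read_camera(name): name is "scene" or "top" or "wrist"; returns (picture, depth): 480x640x3 uint8, red, green, blue; 480x640 float32, m along the optical axis (not along the pixel's ray), 0 where there is no reading.
- camera_params(name): a dict with "fov_y" (degrees; the focal length in pixels is half the picture's height over the tangent of half this angle, whatever the lens; pixels are square), "cx", "cy" (the principal point, pixels), "k1" (the pictures are not rectified: a ray, as slopes to the right and down, at radius r is drawn at 1 + k1 r^2 times it, then the intrinsics apply), "origin" and "attitude" of the camera in the world. Camera axes: x right, y up, looking along -z (the intrinsics and any distortion apply to the point x, -y, -z); pixel columns grow to the right and rows downward; lengths in m; the calibration is good to about 2 mm. A picture is of the moment at which its call begins: read the wrist's pose just before it. camera_params takes no time and is no camera call; for the wrist camera it gives the pose at the moment of the call.
- close_job(): hands the job in, once; it reports no verdict.
The state is a dict: "t": time; "joint_pos": joint angles; "dq": joint speeds; "joint_torque": joint torques, N m; "eef_pos": TCP position; "eef_rot": TCP orientation; "force": force on the tool from outside, world axes, zero at the start; "moment": the same for the moment, N m; "finger_gap": opening from 0.0 (shut) to 1.0 (fully open).
Only numpy, scipy, OpenCV 4.12 (cv2) and the standard library are available. Lean on these libraries where they do the work, as an engineer would, in place of code of your own. Each camera call takes 0.05 s, during which the arm holds its last target.

## Working session

There is one attempt and no reset: what is moved stays moved. The work goes in short steps, Python scripts to look and compute and a tool call to move; the robot and the scene stay as the last step left them, time stands still between calls to the robot, and variables do not carry over. Pictures are saved under pics/ and viewed, and the job is handed in when it is done.

Besides the shell and the picture viewer there is one more tool, called after ">>>" as name(argument=value, ...) on one line, values as JSON. send_rows: Moves the arm, as the interface text tells. Its arguments: {"type":"object","properties":{"steps":{"type":"array"},"gripper":{"type":"number"},"grip_force":{"type":"number"}},"required":["steps"]}

```bash
mkdir -p pics
cat > h.py <<'E'
import numpy as np, cv2
from station import sense, read_camera, camera_params, close_job, grip_depth
from scipy.spatial.transform import Rotation as R
def Rot(a):
    a=np.array(a,float)
    if a.shape==(3,3): return a
    return R.from_quat(a.ravel()).as_matrix()
def rays(p,uv):
    f=240/np.tan(np.radians(p['fov_y'])/2)
    uv=np.atleast_2d(np.array(uv,float))
    K=np.array([[f,0,p['cx']],[0,f,p['cy']],[0,0,1]])
    s=cv2.undistortPoints(uv.reshape(-1,1,2),K,np.array([p['k1'],0,0,0,0.])).reshape(-1,2)
    d=np.c_[s[:,0],-s[:,1],-np.ones(len(s))]
    return d@Rot(p['attitude']).T
def onplane(p,uv,z):
    d=rays(p,uv); o=np.array(p['origin']); return o+d*((z-o[2])/d[:,2])[:,None]
def bydepth(p,uv,dep):
    uv=np.atleast_2d(uv); d=rays(p,uv); z=dep[uv[:,1].astype(int),uv[:,0].astype(int)]
    return np.array(p['origin'])+d*z[:,None]
def snap(n,tag):
    p=camera_params(n); im,d=read_camera(n); cv2.imwrite(f'pics/{tag}.png',im[:,:,::-1]); np.savez(f'pics/{tag}.npz',im=im,d=d,p=np.array(p,dtype=object)); return p,im,d
def load(tag):
    z=np.load(f'pics/{tag}.npz',allow_pickle=True); return z['p'].item(),z['im'],z['d']
E
python3 - <<'E'
from h import *
print(sense(),grip_depth)
for n in ['scene','top','wrist']:
    p,im,d=snap(n,n+'0'); print(n,p,(d>0).mean())
E
```

```text
{'t': 0.0, 'joint_pos': array([-1.41811083e+00,  1.59057403e-01,  1.59824975e+00, -4.29969770e-05,
        1.38620640e+00, -2.10069861e-01]), 'dq': array([-2.15213454e-03,  8.82743226e-04, -6.21216409e-06, -2.43256773e-04,
        7.00823640e-04, -7.38651484e-04]), 'joint_torque': array([ 6.18825325e-04, -3.95996475e+01, -3.31429553e+01, -9.83980112e-05,
        8.58375948e-03, -1.49204851e-05]), 'eef_pos': array([ 0.20392861, -0.53696807,  0.23030344]), 'eef_rot': array([ 9.83594944e-01,  1.80388643e-01,  6.43280223e-06, -9.60658939e-04]), 'force': array([-0.24389616,  0.45772743, -0.11950398]), 'moment': array([-0.04916619, -0.01868927, -0.00409583]), 'finger_gap': 1.0013298003776474} 0.0187
scene {'fov_y': 52.57042597273337, 'cx': 322.08406500479896, 'cy': 243.29004081713333, 'k1': -0.1149893767494304, 'origin': array([ 0.69454153, -0.6570744 ,  1.12590728]), 'attitude': array([0.30665008, 0.05038202, 0.16261571, 0.93647398])} 0.996015625
top {'fov_y': 47.868116401892834, 'cx': 325.58196337779685, 'cy': 237.63634608393897, 'k1': 0.045767884165849884, 'origin': array([ 3.00325755e-01, -4.92521722e-04,  1.48286249e+00]), 'attitude': array([-0.04854492,  0.03088329,  0.71563441, -0.69610129])} 0.9959016927083333
wrist {'fov_y': 62.493655778690005, 'cx': 321.02402650471157, 'cy': 237.5242060805503, 'k1': -0.09022424057677574, 'origin': array([ 0.27453497, -0.50992847,  0.37204394]), 'attitude': array([-0.12446204,  0.08660109, -0.5619085 ,  0.81318404])} 0.9960872395833333
```

View pics/scene0.png

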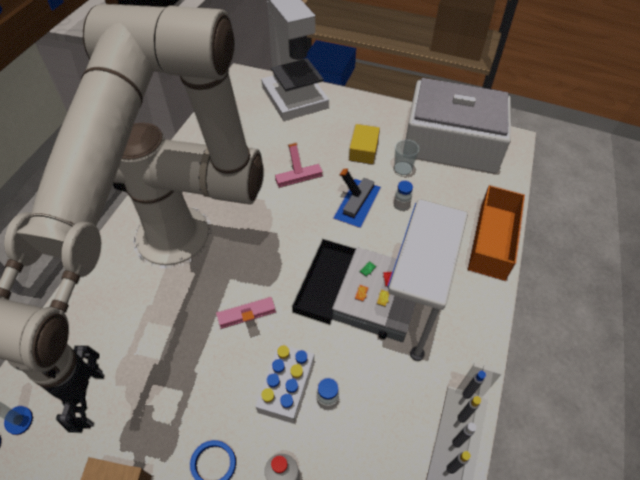

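View pics/top0.png

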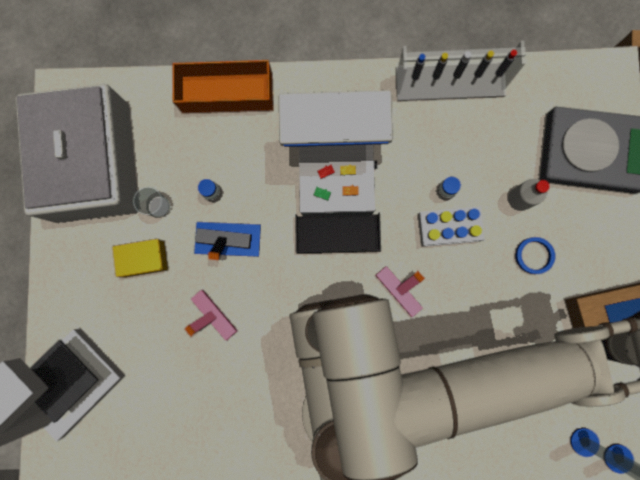

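View pics/wrist0.png

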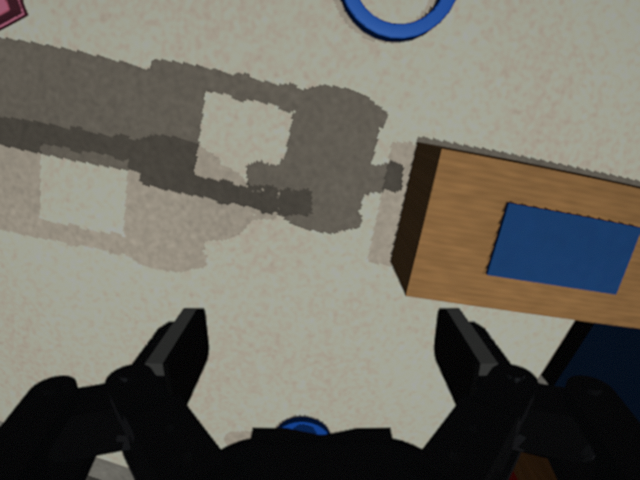

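Run:
```python
from h import *
p,im,d=load('top0')
c=im[205:275,180:275]; cv2.imwrite('pics/c1.png',cv2.resize(c,None,fx=6,fy=6,interpolation=cv2.INTER_CUBIC)[:,:,::-1])
c=im[85:260,265:395]; cv2.imwrite('pics/c2.png',cv2.resize(c,None,fx=3.4,fy=3.4,interpolation=cv2.INTER_CUBIC)[:,:,::-1])
p,im,d=load('scene0')
c=im[135:235,265:425]; cv2.imwrite('pics/c3.png',cv2.resize(c,None,fx=5,fy=5,interpolation=cv2.INTER_CUBIC)[:,:,::-1])
```

```text
(no output)
```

View pics/c1.png

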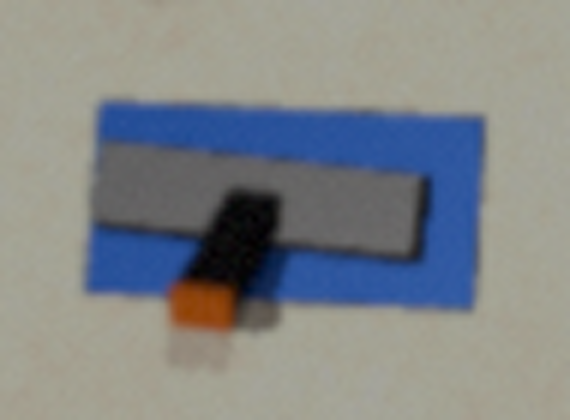

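View pics/c2.png

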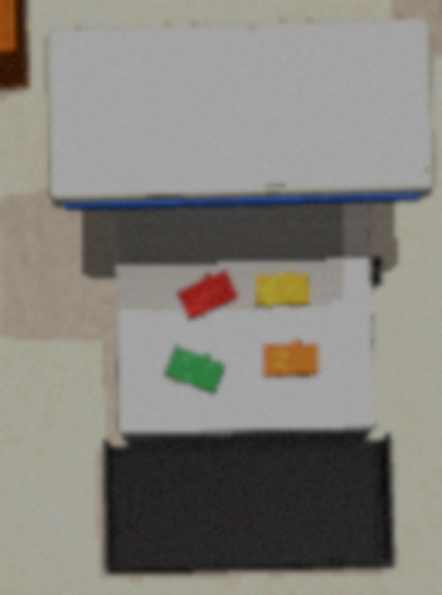

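View pics/c3.png

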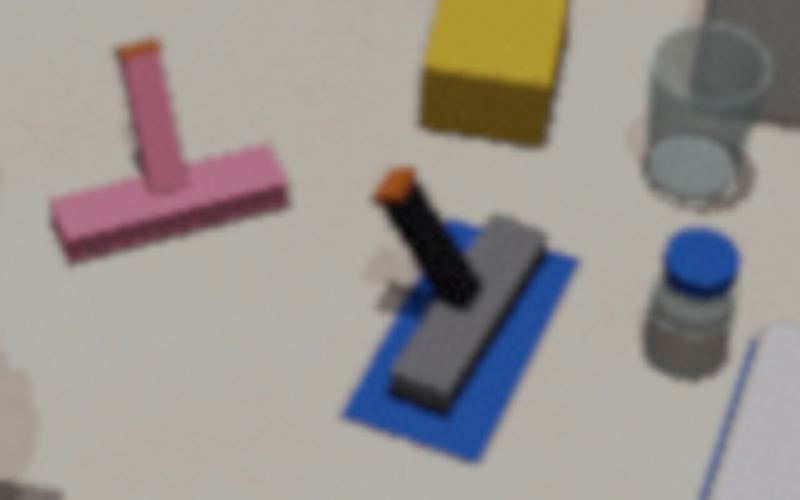

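```bash
cat > meas.py <<'E'
from h import *
def cloud(tag):
    p,im,d=load(tag); v,u=np.mgrid[0:480,0:640]; uv=np.c_[u.ravel(),v.ravel()]
    P=bydepth(p,uv,d).reshape(480,640,3); P[d==0]=np.nan
    hsv=cv2.cvtColor(im,cv2.COLOR_RGB2HSV); return p,im,hsv,P
def rect(xy):
    r=cv2.minAreaRect((xy*1000).astype(np.float32)); return [np.round(x,1) for x in r]
def planerect(p,m,z):
    cs,_=cv2.findContours(m.astype(np.uint8),cv2.RETR_EXTERNAL,cv2.CHAIN_APPROX_NONE)
    c=max(cs,key=cv2.contourArea).reshape(-1,2); return rect(onplane(p,c,z)[:,:2])
E
python3 - <<'E'
from meas import *
for tag in ['top0','scene0']:
    p,im,hsv,P=cloud(tag); H,S,V=[hsv[...,i].astype(int) for i in range(3)]
    X,Y,Z=P[...,0],P[...,1],P[...,2]
    bench=(abs(Z)<.02)&(X>.2)&(X<.6)&(abs(Y)<.4); print(tag,'bench z',np.nanmedian(Z[bench]))
    box=(X>.2)&(X<.5)&(Y>.15)&(Y<.45)
    pad=box&(S>120)&(H>100)&(H<125)&(Z<.015); print('pad',planerect(p,pad,.004))
    foot=box&(S<60)&(V>50)&(V<125)&(Z>.02)&(Z<.036); print('foot',foot.sum(),np.nanmedian(Z[foot]),planerect(p,foot,.028))
    org=box&(S>150)&(H<15)&(Z>.05); print('orange tip',org.sum(),P[org].mean(0))
    blk=box&(V<45)&(Z>.04); print('handle',blk.sum(),P[blk].mean(0))
    b2=(X>.2)&(X<.75)&(abs(Y)<.2)
    pl=b2&(Z>.055)&(Z<.075)&(S<60)&(V>60); print('plate',np.nanmedian(Z[pl]),planerect(p,pl,.065))
    lamp=b2&(Z>.27)&(Z<.30); print('lamp',np.nanmedian(Z[lamp]),planerect(p,lamp,.283))
    for n,h0,h1 in [('orange',8,18),('red',0,5),('yellow',20,32),('green',45,75)]:
        m=b2&(S>130)&(H>=h0)&(H<=h1)&(Z<.09)&(Z>.05); print(n,m.sum(),planerect(p,m,.072))
E
```

```text
top0 bench z 0.0002462825671871727
pad [array([463.4, 273.7]), array([110.9,  75. ]), np.float64(89.3)]
foot 637 0.02791138929220316 [array([472.6, 314.2]), array([148.1,  36.4]), np.float64(82.0)]
orange tip 137 [0.34466741 0.34529209 0.09969637]
handle 145 [0.44789415 0.31476353 0.06990175]
plate 0.0647638930108898 [array([6.195e+02, 3.000e-01]), array([199.7, 179.1]), np.float64(89.7)]
lamp 0.28251654853814645 [array([ 6.996e+02, -6.000e-01]), array([103. , 257.9]), np.float64(0.1)]
orange 120 [array([585.1, -35.3]), array([37.1, 21.5]), np.float64(88.2)]
red 123 [array([638.5,  28.3]), array([23. , 38.3]), np.float64(25.2)]
yellow 123 [array([641. , -31.4]), array([23.1, 38.2]), np.float64(3.4)]
green 101 [array([579.3,  38.7]), array([36.2, 20.4]), np.float64(69.6)]
scene0 bench z 0.0010585533223181898
pad [array([465.3, 290.9]), array([150.4,  74.2]), np.float64(87.7)]
foot 408 0.02857906747159833 [array([475.2, 308.9]), array([148.4,  39. ]), np.float64(82.5)]
orange tip 42 [0.38642072 0.32733194 0.10211226]
handle 150 [0.44763178 0.30895185 0.06924245]
plate 0.06533002356934237 [array([625.7,  -5.3]), array([204.6, 188.4]), np.float64(89.5)]
lamp 0.28313401253277004 [array([701.7,  -9.3]), array([266.6,  98.4]), np.float64(89.6)]
orange 108 [array([585.7, -39.6]), array([40.3, 23.8]), np.float64(88.5)]
red 50 [array([633.2,  24.1]), array([12.9, 37.2]), np.float64(15.0)]
yellow 125 [array([640.9, -34.6]), array([41.3, 22.7]), np.float64(89.9)]
green 86 [array([579.6,  35. ]), array([36.8, 19.1]), np.float64(72.1)]
```

>>> send_rows(steps=[[10,14,35,0,0,0],[26,34,20,0,0,10],[26,34,20,0,0,10],[26,34,20,0,0,10],[26,34,20,0,0,10],[26,34,15,0,0,10],[26,34,10,0,0,10],[26,34,10,0,0,10],[26,34,10,0,0,10],[26,34,10,0,0,10],[26,34,10,0,0,10],[26,34,10,0,0,10],[26,34,5,0,0,10],[26,34,5,0,0,10],[26,34,0,0,0,10],[26,34,0,0,0,10],[20,50,0,0,0,10],[0,0,0,0,0,9],[0,0,0,0,0,0]], gripper=1)

```text
t: 2.52
eef_pos: [0.6241, 0.037, 0.4307]
eef_rot: [-0.085, 0.996, 0.0, -0.0]
force: [-0.6, 0.0, -0.5]
finger_gap: 1.001
```

Run:
```python
from h import *
s=sense(); print(s['t'],s['eef_pos'],Rot(s['eef_rot']).round(3),s['joint_pos'].round(3),s['force'])
p,im,d=snap('wrist','w1'); print(p['origin'],Rot(p['attitude']).round(2))
snap('scene','s1'); snap('top','t1')
```

```text
2.525 [0.62406926 0.03695779 0.43070847] [[-0.986 -0.169 -0.001]
 [-0.169  0.986 -0.   ]
 [ 0.001  0.    -1.   ]] [-0.134  0.253  1.102 -0.     1.788 -1.875] [-0.56103466  0.02487898 -0.45106717]
[0.54766016 0.02414086 0.57236579] [[-0.17 -0.94 -0.29]
 [ 0.99 -0.16 -0.05]
 [-0.   -0.3   0.95]]
```

View pics/w1.png

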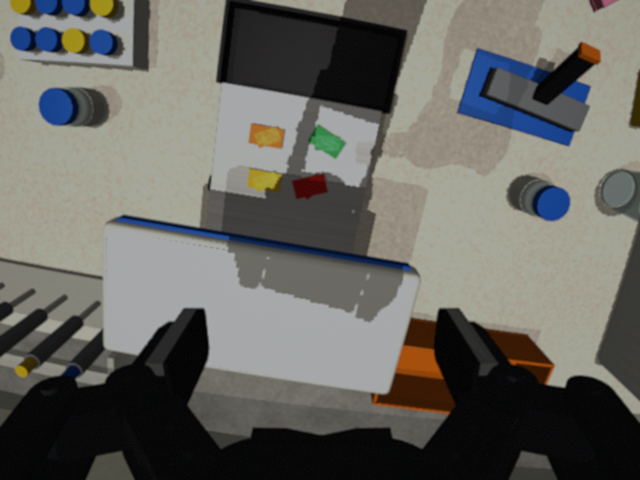

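View pics/s1.png

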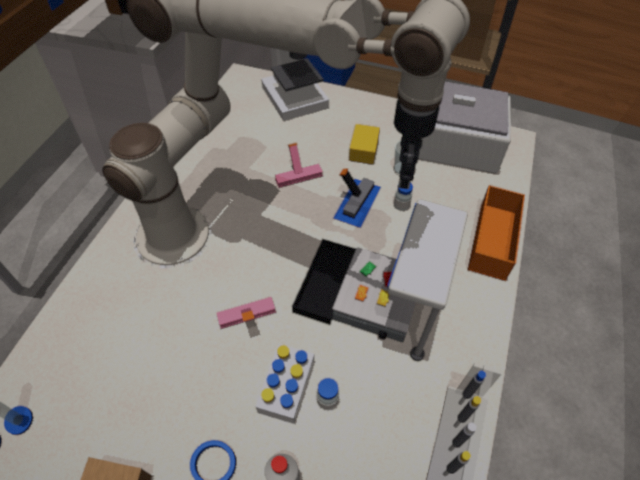

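```bash
cat > m2.py <<'E'
from meas import *
import sys
for tag in sys.argv[1:]:
    p,im,hsv,P=cloud(tag); H,S,V=[hsv[...,i].astype(int) for i in range(3)]
    X,Y,Z=P[...,0],P[...,1],P[...,2]
    print('==',tag)
    def pr(n,m,z):
        if m.sum()<20: print(n,'none');return
        print(n,m.sum(),'z%.4f'%np.nanmedian(Z[m]),planerect(p,m,z))
    box=(X>.3)&(X<.6)&(Y>.15)&(Y<.45)
    pr('pad',box&(S>120)&(H>100)&(H<125)&(Z<.02),.004)
    pr('foot',box&(S<70)&(V>30)&(V<125)&(Z>.02)&(Z<.036),.028)
    tip=box&(S>150)&(H<15)&(Z>.08)&(X>.38); print('tip',tip.sum(),P[tip].mean(0))
    b2=(X>.2)&(X<.8)&(abs(Y)<.2)
    pr('plate',b2&(Z>.055)&(Z<.075)&(S<60),.065)
    pr('lamp',b2&(Z>.27)&(Z<.30),.283)
    pr('tray',b2&(V<45)&(Z<.02)&(X<.54)&(X>.4),.004)
    for n,h0,h1 in [('orange',8,18),('red',0,5),('yellow',20,32),('green',45,75)]:
        pr(n,b2&(S>130)&(H>=h0)&(H<=h1)&(Z<.09)&(Z>.05),.072)
E
python3 m2.py w1 top0 t1 scene0
python3 - <<'E'
from h import *
p,im,d=load('w1')
c=im[30:160,440:620]; cv2.imwrite('pics/c4.png',cv2.resize(c,None,fx=4.4,fy=4.4,interpolation=cv2.INTER_CUBIC)[:,:,::-1])
c=im[0:260,190:430]; cv2.imwrite('pics/c5.png',cv2.resize(c,None,fx=2.3,fy=2.3,interpolation=cv2.INTER_CUBIC)[:,:,::-1])
E
```

```text
== w1
pad 4074 z0.0028 [array([472.6, 301.5]), array([176.6,  87.6]), np.float64(85.8)]
foot 2735 z0.0267 [array([473.9, 309.4]), array([148.2,  38.7]), np.float64(82.2)]
tip 347 [0.42019844 0.31688031 0.10052962]
plate 19869 z0.0640 [array([623.3,  -3.7]), array([200.4, 188.9]), np.float64(89.6)]
lamp 37892 z0.2819 [array([708.5,  -3.8]), array([255.1, 124.3]), np.float64(89.6)]
tray 13054 z0.0031 [array([476.6,  -3.1]), array([229. , 103.2]), np.float64(89.1)]
orange 289 z0.0711 [array([582.5, -49.5]), array([22. , 26.8]), np.float64(76.2)]
red 581 z0.0710 [array([637.6,  24.6]), array([26.6, 41.3]), np.float64(23.7)]
yellow 908 z0.0710 [array([639.5, -34. ]), array([26. , 41.4]), np.float64(1.3)]
green 471 z0.0710 [array([578.6,  35.1]), array([38.8, 24. ]), np.float64(68.0)]
== top0
pad 1050 z0.0042 [array([473. , 305.5]), array([174.5,  86.1]), np.float64(85.9)]
foot 672 z0.0279 [array([472.7, 313.8]), array([149. ,  36.7]), np.float64(82.0)]
tip 80 [0.42035944 0.32057601 0.10110903]
plate 4301 z0.0648 [array([6.199e+02, 3.000e-01]), array([199.7, 179.7]), np.float64(89.6)]
lamp
[... 1225 characters left out ...]
.9)]
foot 453 z0.0285 [array([475.1, 307.7]), array([150.7,  39. ]), np.float64(82.5)]
tip 34 [0.42201037 0.31633912 0.10191301]
plate 3407 z0.0653 [array([625.7,  -5.3]), array([204.7, 188.4]), np.float64(89.5)]
lamp 6004 z0.2831 [array([713.4,  -9.4]), array([266.7, 121.5]), np.float64(89.4)]
tray 2309 z0.0047 [array([479.1,  12.4]), array([220.9, 103.9]), np.float64(89.6)]
orange 108 z0.0720 [array([585.7, -39.6]), array([40.3, 23.8]), np.float64(88.5)]
red 50 z0.0728 [array([633.2,  24.1]), array([12.9, 37.2]), np.float64(15.0)]
yellow 125 z0.0719 [array([640.9, -34.6]), array([41.3, 22.7]), np.float64(89.9)]
green 86 z0.0726 [array([579.6,  35. ]), array([36.8, 19.1]), np.float64(72.1)]
```

View pics/c4.png

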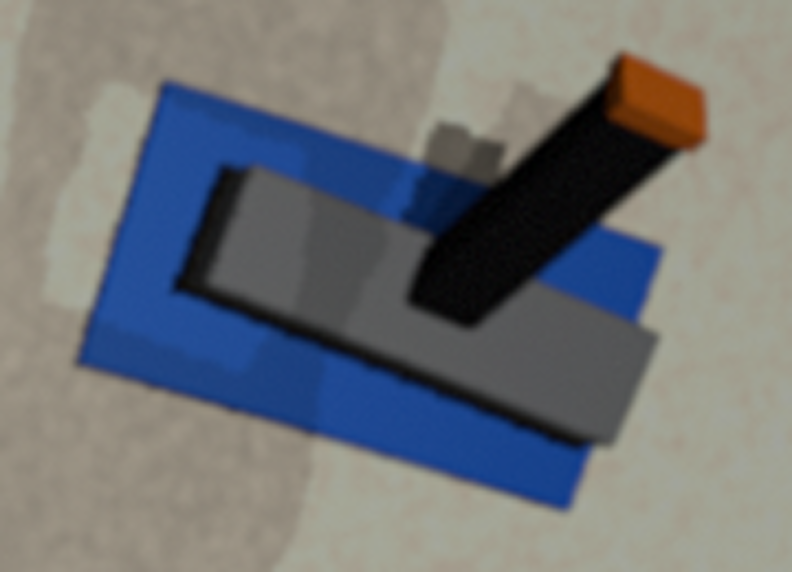

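View pics/c5.png

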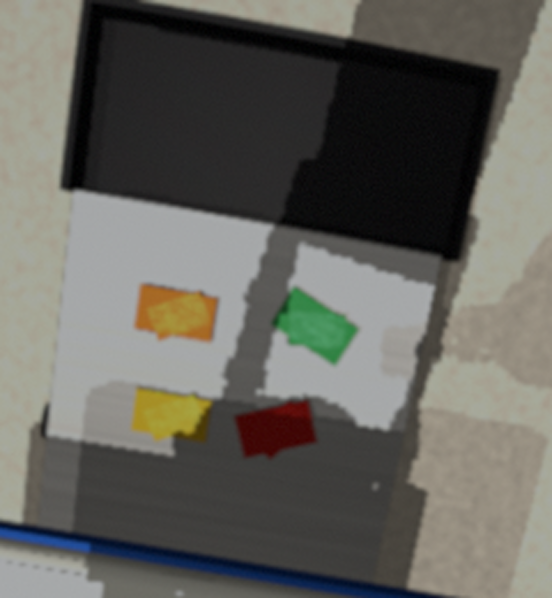

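```bash
cat > tgt.py <<'E'
from h import *
def leanR(yaw,lean=35):
    c,s=np.cos(np.radians(lean)),np.sin(np.radians(lean))
    return R.from_euler('z',yaw,degrees=True).as_matrix()@np.array([[-c,0,s],[0,1,0],[-s,0,-c]])
def grip_of(foot,yaw,sole):
    return np.array([*foot,sole])+R.from_euler('z',yaw,degrees=True).apply([-.043,0,.0764])
def tcp_of(foot,yaw,sole,back=0): 
    Rm=leanR(yaw); return grip_of(foot,yaw,sole)+Rm[:,2]*(.019-back),Rm
def delta(pos,Rm):
    s=sense(); dp=(pos-s['eef_pos'])*1000
    rv=np.degrees(R.from_matrix(Rm@Rot(s['eef_rot']).T).as_rotvec())
    print('t',round(s['t'],2),'d mm',dp.round(1),'rot',rv.round(2),'F',s['force'].round(2),'M',s['moment'].round(2),'gap',round(s['finger_gap'],3))
E
python3 - <<'E'
from tgt import *
from meas import *
delta(*tcp_of((.474,.310),-7.9,.004,.13)); print(tcp_of((.474,.310),-7.9,.004))
p,im,hsv,P=cloud('top0'); H,S,V=[hsv[...,i].astype(int) for i in range(3)]
m=((H>165)|(H<8))&(S>60)&(P[...,0]<.45)&(P[...,1]>.2)&(P[...,2]>.01); print(np.nanmin(P[m],0),np.nanmax(P[m],0))
E
```

```text
t 2.67 d mm [-255.5  288.8 -259.9] rot [  0.52 -35.14 -16.95] F [ 0.5   0.17 -0.85] M [ 0.   -0.01 -0.02] gap 1.001
(array([0.44220262, 0.31441225, 0.06483611]), array([[-0.81137785,  0.13744455,  0.56813289],
       [ 0.11258798,  0.99050946, -0.07883495],
       [-0.57357644,  0.        , -0.81915204]]))
[0.11202247 0.28024888 0.01007684] [0.44911988 0.68673829 0.26849394]
```

>>> send_rows(steps=[[-24,24,-12,0,-2.9,-1.4],[-24,24,-12,0,-2.9,-1.4],[-24,24,-14,0,-2.9,-1.4],[-24,24,-20,0,-2.9,-1.4],[-21,24,-22,0,-2.9,-1.4],[-21,24,-25,0,-2.9,-1.4],[-20,24,-25,0,-2.9,-1.4],[-20,24,-25,0,-2.9,-1.4],[-20,24,-25,0,-2.9,-1.4],[-20,24,-25,0,-2.9,-1.4],[-19,24,-27,0.2,-2.9,-1.4],[-18,24,-28,0.3,-3.1,-1.5],[0,0,0,0,0,0],[0,0,0,0,0,0]])

```text
t: 4.42
eef_pos: [0.3699, 0.3243, 0.1723]
eef_rot: [0.065, 0.952, -0.021, 0.299]
force: [0.8, 0.1, 0.9]
finger_gap: 1.003
```

```bash
python3 - <<'E'
from tgt import *
delta(*tcp_of((.474,.310),-7.9,.004,.13)); delta(*tcp_of((.474,.310),-7.9,.004)); print(sense()['joint_pos'].round(2))
snap('wrist','w2')
E
python3 m2.py w2
```

```text
t 4.42 d mm [-1.5  0.3 -1. ] rot [ 0.04 -0.15 -0.03] F [0.76 0.12 0.86] M [0.   0.22 0.01] gap 1.003
t 4.42 d mm [  72.3   -9.9 -107.5] rot [ 0.04 -0.15 -0.03] F [0.76 0.12 0.86] M [0.   0.22 0.01] gap 1.003
[ 0.75 -0.19  2.18 -0.63  0.85 -0.33]
== w2
pad 6533 z0.0029 [array([469.2, 303.3]), array([176.4,  88.4]), np.float64(85.8)]
foot 5813 z0.0268 [array([466.7, 312.5]), array([145.2,  44.5]), np.float64(82.2)]
tip 1392 [0.41509752 0.31989654 0.0989492 ]
plate 7058 z0.0642 [array([616.3,   3.4]), array([208.3, 202.4]), np.float64(89.7)]
lamp none
tray 6842 z0.0036 [array([497.8,  -8.7]), array([ 77.7, 165.8]), np.float64(3.7)]
orange 449 z0.0708 [array([576.9, -32.3]), array([34.8, 52.4]), np.float64(2.1)]
red 374 z0.0709 [array([631.6,  29.8]), array([33.5, 56.2]), np.float64(24.3)]
yellow 398 z0.0708 [array([633.5, -28.8]), array([38.7, 55.8]), np.float64(3.7)]
green 467 z0.0709 [array([571.1,  41.5]), array([44. , 35.3]), np.float64(69.2)]
```

View pics/w2.png

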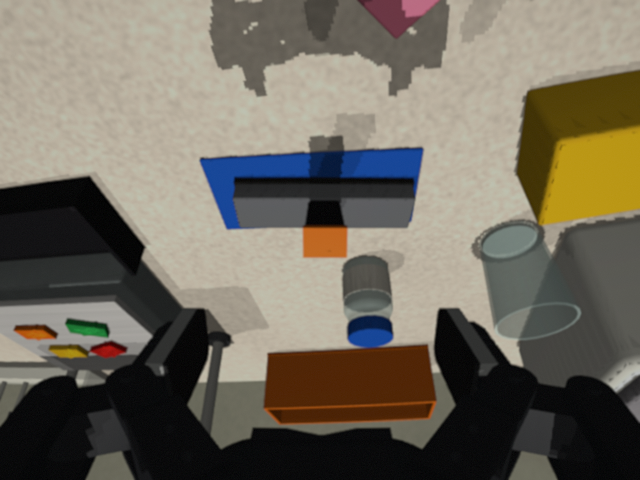

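Run:
```python
from tgt import *
from meas import *
s=sense(); T=Rot(s['eef_rot'])
p,im,hsv,P=cloud('w2'); H,S,V=[hsv[...,i].astype(int) for i in range(3)]
m=(S>150)&(H<15)&(P[...,0]<.45)&(P[...,2]>.08)&(P[...,1]>.25); q=(P[m]-s['eef_pos'])@T
print('tip in tool',(q.mean(0)*1000).round(1),(q.min(0)*1000).round(1),(q.max(0)*1000).round(1))
m=(V<40)&(P[...,2]>.04)&(P[...,2]<.1)&(P[...,0]>.38)&(P[...,0]<.5)&(P[...,1]>.25)&(P[...,1]<.38); q=(P[m]-s['eef_pos'])@T
print('handle',(q.mean(0)*1000).round(1))
```

```text
tip in tool [ 5.5  1.8 86. ] [ -6.3 -42.9 -41.3] [14.4 42.6 97.2]
handle [ 13.3   1.5 120.5]
```

>>> send_rows(steps=[[8,-1,-12,0,0,0],[8,-1,-12,0,0,0],[8,-1,-12,0,0,0],[8,-1,-12,0,0,0],[8,-1,-12,0,0,0],[8,-1,-12,0,0,0],[8,-1,-12,0,0,0],[7,-1,-11,0,0,0],[5,-1,-8,0,0,0],[2,0,-4,0,0,0],[0,0,0,0,0,0],[0,0,0,0,0,0]])

```text
t: 5.98
eef_pos: [0.4392, 0.3157, 0.0647]
eef_rot: [0.065, 0.952, -0.021, 0.299]
force: [0.2, -0.1, -0.3]
finger_gap: 0.994
```

Run:
```python
from tgt import *
for i in range(3): delta(*tcp_of((.472,.311),-7.9,.004)); snap('wrist','w3')
snap('scene','s3')
```

```text
t 5.97 d mm [ 1.  -0.3  0.1] rot [ 0.06 -0.17 -0.09] F [ 0.16 -0.15 -0.27] M [0.02 0.25 0.04] gap 0.994
t 6.03 d mm [ 1.1 -0.3  0.1] rot [ 0.06 -0.17 -0.09] F [ 0.47 -0.19  0.92] M [0.04 0.26 0.02] gap 0.998
t 6.08 d mm [ 1.1 -0.3  0.1] rot [ 0.06 -0.17 -0.09] F [-0.61 -0.24  0.72] M [0.03 0.25 0.08] gap 0.998
```

View pics/w3.png

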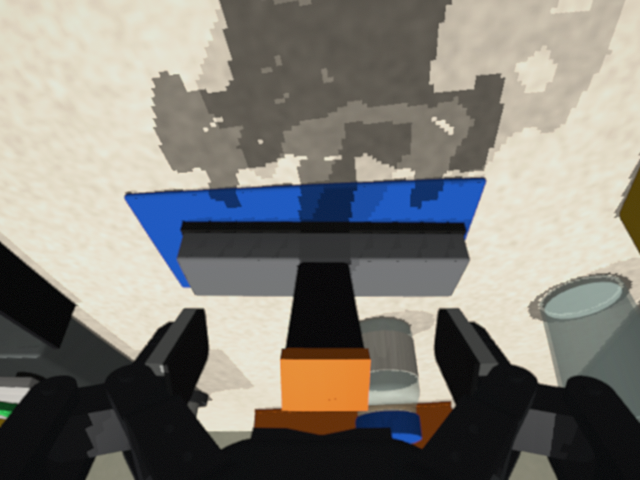

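View pics/s3.png

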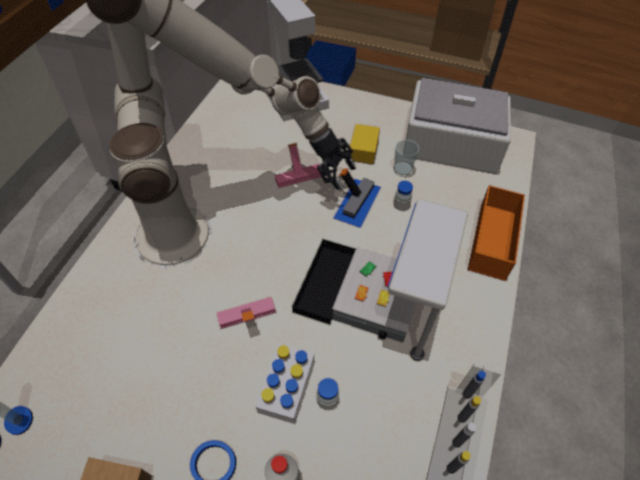

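Run:
```python
from tgt import *
from meas import *
s=sense(); T=Rot(s['eef_rot'])
p,im,hsv,P=cloud('w3'); H,S,V=[hsv[...,i].astype(int) for i in range(3)]
for v in range(240,415,15):
    q=(P[v,325]-s['eef_pos'])@T*1000; print(v,im[v,325],q.round(1))
for v in range(300,380,20):
    print(v,[((P[v,u]-s['eef_pos'])@T*1000).round(0) for u in (195,200,445,450)])
```

```text
240 [52 52 53] [16.6  1.8 48.7]
255 [51 51 52] [11.   1.7 41.9]
270 [9 9 9] [ 7.9  1.6 29.9]
285 [ 8  8 10] [ 8.2  1.5 12.3]
300 [10  9 12] [ 8.4  1.4 -2.4]
315 [11  9 11] [  7.6   1.3 -13. ]
330 [11 10 11] [  8.2   1.2 -24.7]
345 [ 8  9 10] [  8.4   1.1 -34.2]
360 [225 132  51] [nan nan nan]
375 [231 141  55] [  2.7   1.1 -41.8]
390 [231 140  54] [ -2.4   1.1 -42.4]
405 [231 138  52] [ -7.8   1.1 -42.9]
300 [array([-51., -92., 116.]), array([-50., -88., 115.]), array([-50.,  90., 115.]), array([-51.,  94., 116.])]
320 [array([ 11., -43., -24.]), array([  9., -43., -19.]), array([ 10.,  43., -22.]), array([ 12.,  43., -25.])]
340 [array([  6., -43., -28.]), array([  2., -43., -21.]), array([  4.,  43., -24.]), array([  7.,  42., -30.])]
360 [array([ -1., -43., -29.]), array([ -5., -43., -24.]), array([ -2.,  42., -28.]), array([  1.,  42., -33.])]
```

>>> send_rows(steps=[[0,1.2,0,0,0,0],[0,0,0,0,0,0]])

```text
t: 6.42
eef_pos: [0.4391, 0.3168, 0.0644]
eef_rot: [0.065, 0.952, -0.021, 0.298]
force: [-1.0, 0.7, 0.4]
finger_gap: 1.004
```

>>> send_rows(steps=[[0,0,0,0,0,0],[0,0,0,0,0,0],[0,0,0,0,0,0],[0,0,0,0,0,0],[0,0,0,0,0,0],[0,0,0,0,0,0],[0,0,0,0,0,0],[0,0,0,0,0,0]], gripper=0, grip_force=90)

```text
t: 7.42
eef_pos: [0.4391, 0.3168, 0.0644]
eef_rot: [0.065, 0.952, -0.021, 0.298]
force: [-1.0, 1.5, 3.4]
finger_gap: 0.293
```

Run:
```python
from tgt import *
s=sense();print(repr(s['eef_pos']),repr(s['eef_rot']))
delta(*tcp_of((.472,.311),-7.9,.004)); snap('wrist','w4'); delta(*tcp_of((.472,.311),-7.9,.004))
```

```text
array([0.43907086, 0.31679084, 0.06444464]) array([ 0.06476544,  0.95199332, -0.02122036,  0.29843567])
t 7.42 d mm [ 1.1 -1.4  0.4] rot [ 0.07 -0.19 -0.08] F [-0.98  1.48  3.41] M [ 0.15  0.31 -0.01] gap 0.293
t 7.47 d mm [ 1.1 -1.4  0.4] rot [ 0.07 -0.19 -0.08] F [-2.66  1.07  3.71] M [ 0.1   0.32 -0.02] gap 0.295
```

View pics/w4.png

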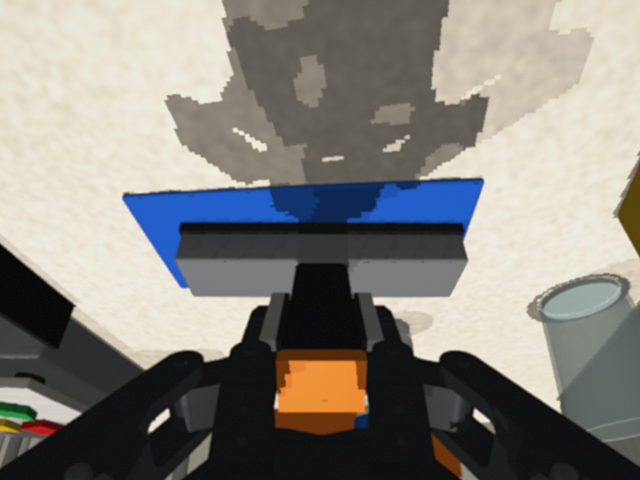

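>>> send_rows(steps=[[0,0,3,0,0,0],[0,0,6,0,0,0],[0,0,11,0,0,0],[0,0,15,0,0,0],[0,0,15,0,0,0],[0,0,15,0,0,0],[0,0,15,0,0,0],[0,0,10,0,0,0],[0,0,0,0,0,0],[0,0,0,0,0,0],[0,0,0,0,0,0]])

```text
t: 8.85
eef_pos: [0.4386, 0.3163, 0.1534]
eef_rot: [0.065, 0.952, -0.022, 0.298]
force: [-0.6, -0.7, -2.4]
finger_gap: 0.291
```

Run:
```python
from tgt import *
Fs=[]
for i in range(6):
    Fs.append(sense()['force']); snap('wrist','w5')
print(np.array(Fs).round(2),np.mean(Fs,0)); s=sense(); print(s['moment'],s['eef_pos'],s['eef_rot'],s['finger_gap'])
```

```text
[[-0.55 -0.7  -2.42]
 [-0.34  1.21 -1.82]
 [ 0.43 -0.17 -2.3 ]
 [-0.18 -0.65 -2.54]
 [-0.04  0.02 -1.83]
 [ 0.15  0.01 -1.97]] [-0.08787293 -0.0464703  -2.14496321]
[ 0.14688464  0.53961769 -0.00156594] [0.4389798  0.31660028 0.1541363 ] [ 0.06476961  0.95204972 -0.02144615  0.29823865] 0.29436365073888865
```

View pics/w5.png

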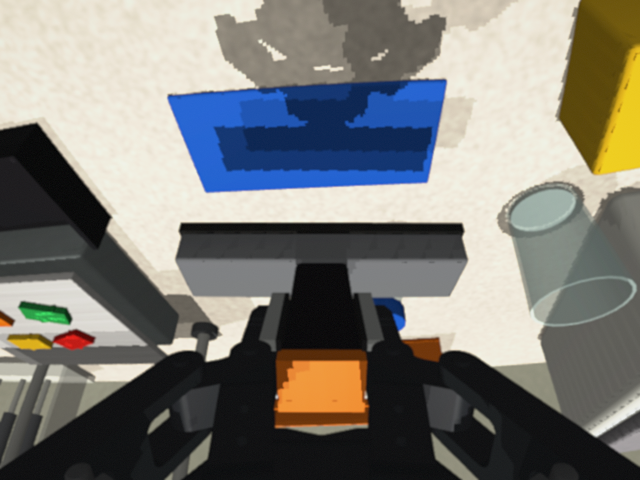

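>>> send_rows(steps=[[0,-15,0,0,0,0],[0,-30,0,0,0,0.8],[0,-40,0,0,0,0.8],[0,-40,0,0,0,0.8],[0,-40,0,0,0,0.8],[0,-40,0,0,0,0.8],[0,-40,0,0,0,0.9],[0,-35,0,0,0,1],[0,-25,0,0,0,1],[10,-12,0,0,0,0.5],[30,0,0,0,0,0],[30,0,-3,0,0,0],[30,0,-3,0,0,0],[20,0,0,0,0,0],[0,0,0,0,0,0],[0,0,0,0,0,0]])

```text
t: 11.15
eef_pos: [0.5579, 0.0011, 0.1477]
eef_rot: [0.004, 0.954, -0.002, 0.298]
force: [0.3, 0.2, -1.8]
finger_gap: 0.293
```

Run:
```python
from tgt import *
G=np.array([.43907,.31679,.06444]); 
t=np.array([.6536,-.0008,.1404]); Rm=R.from_euler('z',7.4,degrees=True).as_matrix()@Rot([ 0.06476544,  0.95199332, -0.02122036,  0.29843567])
delta(t,Rm); print(sense()['eef_pos'])
snap('wrist','w6'); snap('scene','s6'); snap('top','t6')
```

```text
t 11.15 d mm [95.7 -1.9 -7.3] rot [ 0.03 -0.12  0.06] F [ 0.33  0.23 -1.84] M [-0.    0.56 -0.02] gap 0.293
[0.55787996 0.0010584  0.14768663]
```

View pics/w6.png

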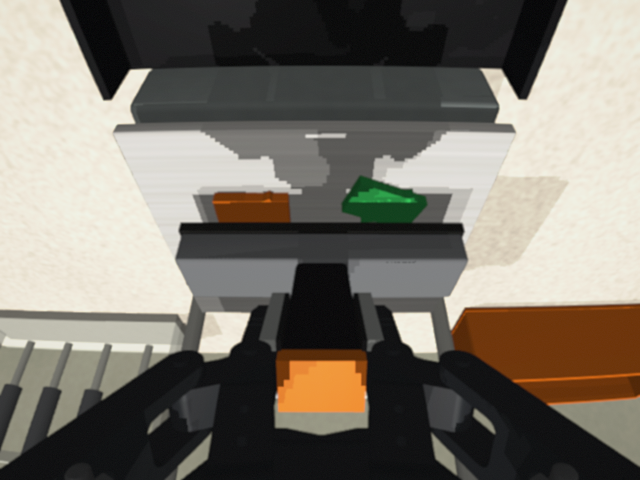

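View pics/s6.png

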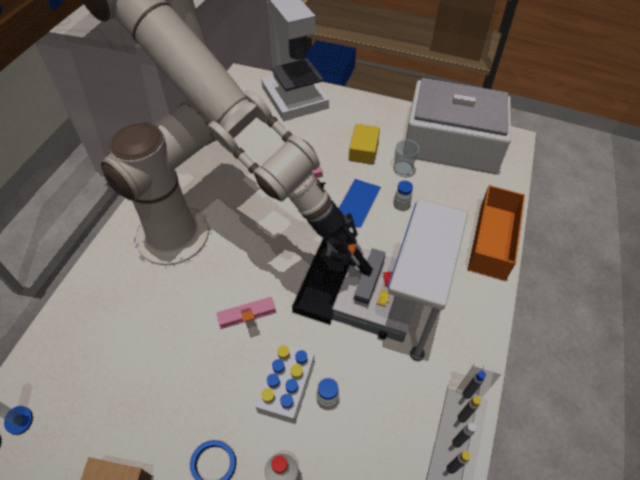

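View pics/t6.png

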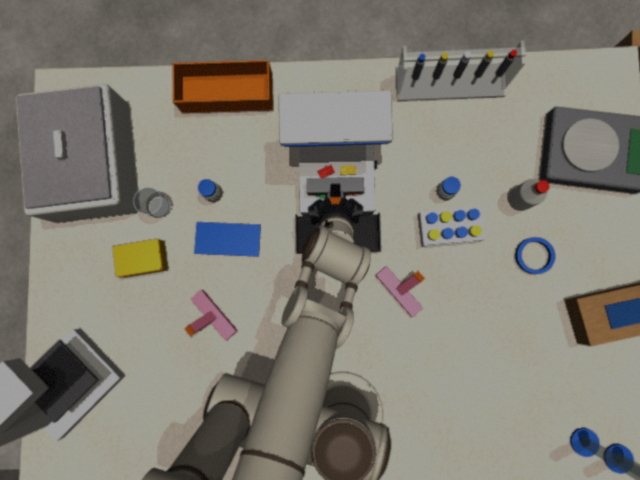

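>>> send_rows(steps=[[10,0,-2,0,0,0],[18,-1,-2,0,0,0],[20,-1,-2,0,0,0],[20,0,-1,0,0,0],[16,0,0,0,0,0],[8,0,0,0,0,0],[4,0,0,0,0,0],[0,0,0,0,0,0],[0,0,0,0,0,0]])

```text
t: 12.42
eef_pos: [0.6546, -0.0007, 0.1411]
eef_rot: [0.004, 0.954, -0.002, 0.299]
force: [-0.3, -0.2, -2.0]
finger_gap: 0.292
```

Run:
```python
from tgt import *
t=np.array([.6536,-.0008,.1404]); Rm=R.from_euler('z',7.4,degrees=True).as_matrix()@Rot([ 0.06476544,  0.95199332, -0.02122036,  0.29843567])
delta(t,Rm); s=sense();print(s['eef_pos'],s['joint_pos'].round(2))
snap('wrist','w7'); snap('scene','s7')
```

```text
t 12.43 d mm [-1.  -0.1 -0.7] rot [ 0.01 -0.06  0.06] F [-0.3  -0.21 -1.98] M [-0.03  0.56 -0.05] gap 0.292
[ 0.65462312 -0.00071938  0.1411006 ] [-0.25  0.08  1.99  0.29  0.5  -2.03]
```

View pics/w7.png

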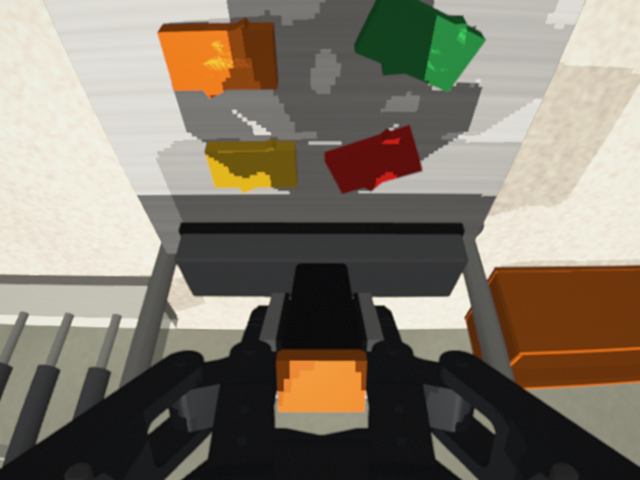

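View pics/s7.png

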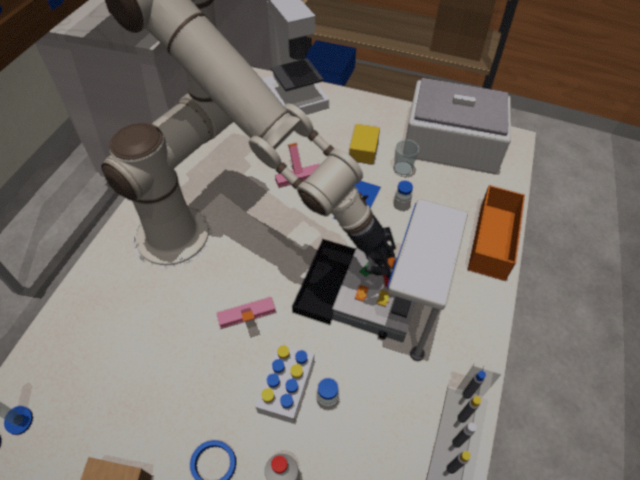

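Run:
```python
from tgt import *
from meas import *
p,im,hsv,P=cloud('w7')
for u,v in [(345,188),(345,194),(250,185),(250,191),(320,215),(320,222),(320,227),(320,232),(320,240),(320,262),(190,228),(460,228),(345,150),(175,205),(480,205),(160,215)]: print((u,v),im[v,u],(P[v,u]*1000).round(1))
```

```text
(345, 188) [92 14 12] [652.4  11.2  70.7]
(345, 194) [90 86 83] [664.5  11.9  63.2]
(250, 185) [226 183  32] [650.5 -37.   70.1]
(250, 191) [203 191 171] [661.1 -39.4  63.9]
(320, 215) [92 90 87] [681.3  -1.9  63.6]
(320, 222) [56 55 53] [668.4  -1.7  79.8]
(320, 227) [17 17 14] [668.4  -1.7  83.1]
(320, 232) [13 14 13] [669.3  -1.7  85.8]
(320, 240) [55 55 56] [669.9  -1.7  90.5]
(320, 262) [50 51 52] [670.2  -1.6 103.9]
(190, 228) [14 15 15] [667.3 -69.6  84.3]
(460, 228) [16 15 13] [668.4  71.5  84.1]
(345, 150) [97 16 13] [629.7  10.4  68.4]
(175, 205) [105 105 101] [672.2 -84.1  63.4]
(480, 205) [89 88 85] [672.5  88.5  64.1]
(160, 215) [126 125 120] [679.2 -95.   64.6]
```

>>> send_rows(steps=[[0,0,-3,0,0,0],[0,0,-5,0,0,0],[0,0,-4,0,0,0],[0,0,-2,0,0,0],[0,0,0,0,0,0],[0,0,0,0,0,0]])

```text
t: 13.28
eef_pos: [0.6551, -0.0008, 0.1274]
eef_rot: [0.004, 0.954, -0.002, 0.299]
force: [0.0, -0.3, -2.8]
finger_gap: 0.289
```

```bash
cat > f.py <<'E'
from h import *
import sys
Fs=[];Ms=[]
for i in range(int(sys.argv[1]) if len(sys.argv)>1 else 3):
    s=sense();Fs.append(s['force']);Ms.append(s['moment']);read_camera('wrist')
s=sense();Fs.append(s['force']);Ms.append(s['moment'])
F=np.mean(Fs,0);print('t%.2f'%s['t'],'F',F.round(2),'N~%.2f'%(F[2]+2.15),'M',np.mean(Ms,0).round(2),'pos',(s['eef_pos']*1000).round(2),'gap',round(s['finger_gap'],3))
E
python3 f.py 4
```

```text
t13.47 F [ 0.14 -0.01 -1.82] N~0.33 M [0.01 0.57 0.01] pos [655.15  -0.83 127.47] gap 0.293
```

>>> send_rows(steps=[[0,0,-1,0,0,0],[0,0,-0.7,0,0,0],[0,0,0,0,0,0]])

```text
t: 13.85
eef_pos: [0.655, -0.0008, 0.1256]
eef_rot: [0.004, 0.954, -0.002, 0.299]
force: [0.2, -0.1, -2.2]
finger_gap: 0.298
```

```bash
python3 f.py 4
```

```text
t14.05 F [ 0.23 -0.42 -2.01] N~0.14 M [ 0.03  0.47 -0.03] pos [655.05  -0.81 125.56] gap 0.292
```

>>> send_rows(steps=[[0,0,-0.4,0,0,0],[0,0,-0.3,0,0,0],[0,0,0,0,0,0]])

```text
t: 14.42
eef_pos: [0.6554, -0.0009, 0.1254]
eef_rot: [0.004, 0.954, -0.002, 0.299]
force: [-0.7, 0.7, 1.0]
finger_gap: 0.296
```

```bash
python3 f.py 4
```

```text
t14.62 F [-0.72  0.32  1.51] N~3.66 M [0.19 0.3  0.08] pos [655.34  -0.85 125.27] gap 0.296
```

>>> send_rows(steps=[[0,0,-0.3,0,0,0],[0,0,-0.3,0,0,0],[0,0,0,0,0,0]])

```text
t: 15.0
eef_pos: [0.6554, -0.0009, 0.1248]
eef_rot: [0.004, 0.954, -0.002, 0.299]
force: [-2.1, -0.3, 4.7]
finger_gap: 0.293
```

```bash
python3 f.py 4
```

```text
t15.20 F [-2.42  0.57  5.39] N~7.54 M [0.23 0.15 0.1 ] pos [655.37  -0.88 124.73] gap 0.294
```

>>> send_rows(steps=[[0,0,-0.3,0,0,0],[0,0,-0.2,0,0,0],[0,0,0,0,0,0]])

```text
t: 15.58
eef_pos: [0.6554, -0.0008, 0.1244]
eef_rot: [0.004, 0.954, -0.002, 0.299]
force: [-4.6, 1.1, 7.2]
finger_gap: 0.29
```

```bash
python3 f.py 5
```

```text
t15.82 F [-3.99  0.83  7.03] N~9.18 M [0.21 0.19 0.04] pos [655.4   -0.88 124.42] gap 0.294
```

>>> send_rows(steps=[[-2,0,0,0,0,0],[-4,0,0,0,0,0],[-5,0,0,0,0,0],[-5,0,0,0,0,0]])

```text
t: 16.32
eef_pos: [0.6395, -0.0012, 0.1246]
eef_rot: [0.004, 0.954, -0.003, 0.3]
force: [4.0, 0.2, 4.9]
finger_gap: 0.291
```

```bash
python3 f.py 3
```

```text
t16.48 F [ 2.43 -0.5   5.83] N~7.98 M [ 0.06 -0.81 -0.08] pos [639.16  -1.11 124.43] gap 0.294
```

>>> send_rows(steps=[[-4,0,-0.3,0,0,0],[-5,0,-0.3,0,0,0],[-5,0,0,0,0,0],[-5,0,0,0,0,0]])

```text
t: 16.98
eef_pos: [0.6208, -0.0012, 0.1245]
eef_rot: [0.004, 0.954, -0.003, 0.3]
force: [4.4, 0.1, 5.8]
finger_gap: 0.292
```

```bash
python3 f.py 3
```

```text
t17.12 F [ 2.78 -0.16  6.42] N~8.57 M [ 0.14 -0.98 -0.07] pos [620.55  -1.16 124.28] gap 0.297
```

>>> send_rows(steps=[[-4,0,-0.3,0,0,0],[-5,0,-0.3,0,0,0],[-5,0,-0.1,0,0,0],[-5,0,0,0,0,0]])

```text
t: 17.62
eef_pos: [0.6023, -0.0014, 0.1243]
eef_rot: [0.004, 0.954, -0.003, 0.301]
force: [4.1, -0.2, 5.8]
finger_gap: 0.295
```

```bash
python3 f.py 3;python3 -c "
from h import *
snap('wrist','w8')"
```

```text
t17.77 F [ 3.35 -0.47  6.87] N~9.02 M [ 0.13 -1.13 -0.07] pos [602.03  -1.35 124.1 ] gap 0.293
```

View pics/w8.png

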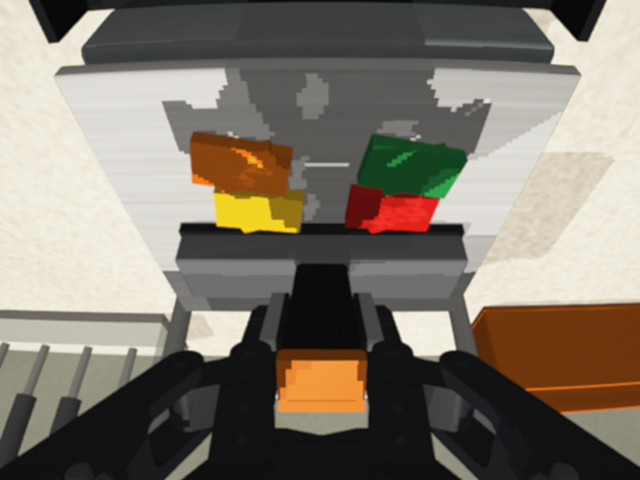

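>>> send_rows(steps=[[-4,0,-0.4,0,0,0],[-5,0,-0.4,0,0,0],[-5,0,-0.3,0,0,0],[-5,0,-0.1,0,0,0]])

```text
t: 18.32
eef_pos: [0.5841, -0.0017, 0.124]
eef_rot: [0.004, 0.953, -0.003, 0.302]
force: [5.5, -0.2, 8.3]
finger_gap: 0.297
```

```bash
python3 f.py 3
```

```text
t18.48 F [ 3.94 -0.67  8.84] N~10.99 M [ 0.19 -1.45 -0.06] pos [583.81  -1.61 123.8 ] gap 0.292
```

>>> send_rows(steps=[[-4,0,-0.1,0,0,0],[-5,0,-0.1,0,0,0],[-5,0,-0.1,0,0,0],[-5,0,-0.1,0,0,0]])

```text
t: 18.98
eef_pos: [0.5653, -0.0018, 0.1238]
eef_rot: [0.004, 0.953, -0.003, 0.302]
force: [6.1, 0.5, 9.0]
finger_gap: 0.292
```

```bash
python3 f.py 3
```

```text
t19.12 F [ 4.5  -0.47  9.35] N~11.50 M [ 0.22 -1.56 -0.07] pos [565.03  -1.74 123.62] gap 0.293
```

Good at 11–11.5 N. Continuing.

>>> send_rows(steps=[[-4,0,0,0,0,0],[-5,0,-0.1,0,0,0],[-5,0,0,0,0,0],[-5,0,-0.1,0,0,0]])

```text
t: 19.62
eef_pos: [0.5464, -0.0019, 0.1238]
eef_rot: [0.004, 0.953, -0.003, 0.302]
force: [5.7, -0.4, 8.8]
finger_gap: 0.294
```

```bash
python3 f.py 3;python3 -c "
from h import *
snap('wrist','w9')"
```

```text
t19.77 F [ 3.9  -0.54  9.63] N~11.78 M [ 0.21 -1.62 -0.1 ] pos [546.18  -1.81 123.6 ] gap 0.293
```

View pics/w9.png

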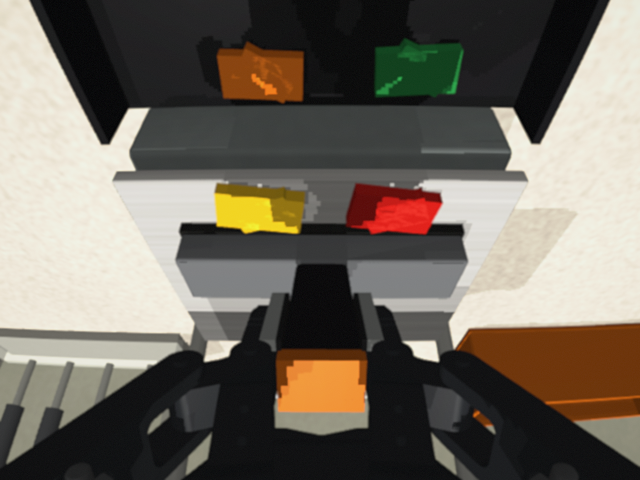

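>>> send_rows(steps=[[-4,0,0,0,0,0],[-5,0,0,0,0,0],[-5,0,-0.1,0,0,0],[-5,0,0,0,0,0]])

```text
t: 20.32
eef_pos: [0.5275, -0.0019, 0.1237]
eef_rot: [0.004, 0.953, -0.003, 0.302]
force: [4.9, -0.7, 9.5]
finger_gap: 0.288
```

```bash
python3 f.py 3;python3 -c "
from h import *
snap('wrist','w10')"
```

```text
t20.48 F [ 3.98 -0.57 10.13] N~12.28 M [ 0.24 -1.67 -0.11] pos [527.24  -1.88 123.57] gap 0.294
```

View pics/w10.png

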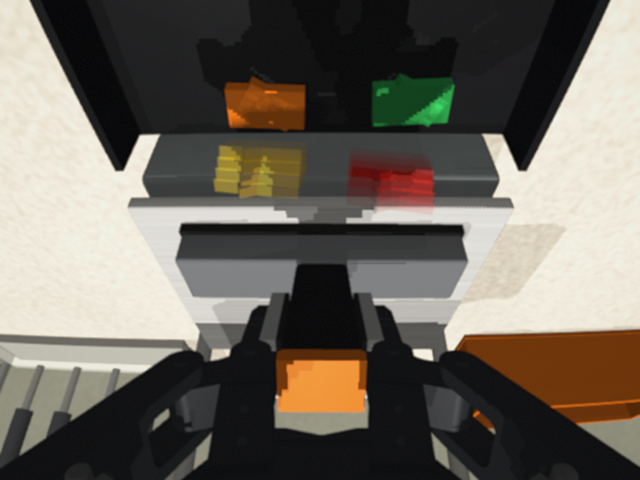

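>>> send_rows(steps=[[-4,0,0.1,0,0,0],[-3,0,0.1,0,0,0],[0,0,0,0,0,0]])

```text
t: 20.9
eef_pos: [0.5203, -0.0019, 0.1237]
eef_rot: [0.004, 0.953, -0.003, 0.302]
force: [2.7, -0.0, 8.8]
finger_gap: 0.292
```

```bash
python3 f.py 1;python3 -c "
from h import *
snap('wrist','w11')"
```

```text
t20.95 F [ 3.02 -0.41  9.14] N~11.29 M [ 0.12 -1.56 -0.13] pos [520.28  -1.86 123.69] gap 0.294
```

View pics/w11.png

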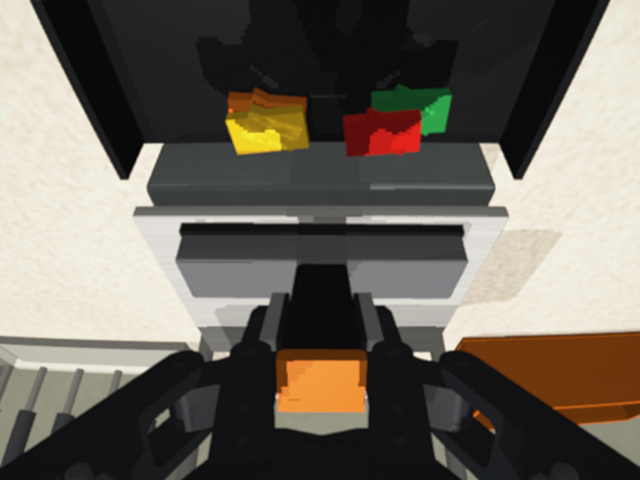

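>>> send_rows(steps=[[0,0,3,0,0,0],[0,0,9,0,0,0],[0,0,12,0,0,0],[-5,5,8,0,0,0],[-15,15,2,0,0,0],[-20,25,0,0,0,0],[-20,35,0,0,0,-0.5],[-15,40,0,0,0,-0.5],[-7,40,0,0,0,-0.5],[0,40,0,0,0,-0.5],[0,40,0,0,0,-0.5],[0,35,0,0,0,-0.5],[0,20,0,0,0,-0.4],[0,10,0,0,0,-0.4],[0,0,0,0,0,0],[0,0,0,0,0,0]])

```text
t: 23.0
eef_pos: [0.4356, 0.3036, 0.1545]
eef_rot: [0.035, 0.954, -0.012, 0.298]
force: [-1.0, -0.3, -3.0]
finger_gap: 0.291
```

```bash
cat > pl.py <<'E'
from tgt import *
G=Rot([ 0.06476544,  0.95199332, -0.02122036,  0.29843567])
delta(np.array([.4379,.3073,.0644]),R.from_euler('z',3.6,degrees=True).as_matrix()@G)
E
python3 pl.py; python3 -c "
from h import *
snap('wrist','w12')"; python3 f.py 2
```

```text
t 23.0 d mm [  2.3   3.7 -90.1] rot [ 0.04 -0.08  0.08] F [-0.98 -0.28 -3.04] M [ 0.01  0.56 -0.04] gap 0.291
t23.15 F [ 0.73 -0.5  -2.01] N~0.14 M [0.05 0.55 0.01] pos [435.92 303.57 154.7 ] gap 0.291
```

View pics/w12.png

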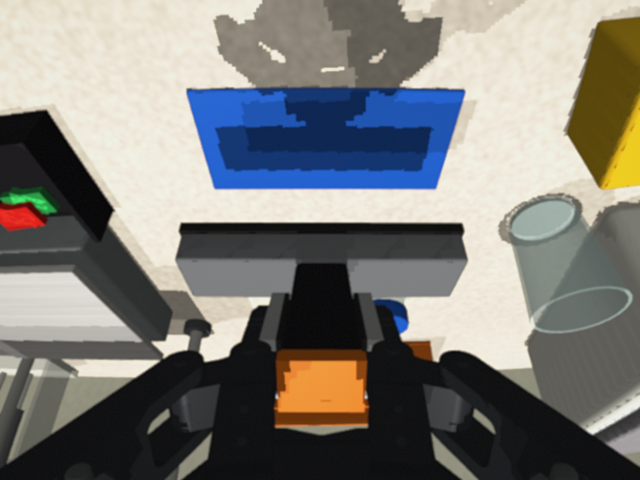

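>>> send_rows(steps=[[0,1,-5,0,0,0],[1,1,-12,0,0,0],[1,1,-15,0,0,0],[0,0,-15,0,0,0],[0,0,-15,0,0,0],[0,0,-10,0,0,0],[0,0,-6,0,0,0],[0,0,0,0,0,0],[0,0,0,0,0,0]])

```text
t: 24.28
eef_pos: [0.4384, 0.3075, 0.0773]
eef_rot: [0.035, 0.954, -0.012, 0.299]
force: [0.4, 0.0, -2.1]
finger_gap: 0.292
```

```bash
python3 pl.py; python3 -c "
from h import *
snap('wrist','w13')"; python3 f.py 2
```

```text
t 24.27 d mm [ -0.5  -0.2 -12.9] rot [-0.02  0.01  0.05] F [ 0.42  0.03 -2.15] M [ 0.02  0.56 -0.01] gap 0.292
t24.43 F [ 0.1  -0.22 -1.82] N~0.33 M [0.03 0.55 0.03] pos [438.37 307.47  77.38] gap 0.292
```

View pics/w13.png

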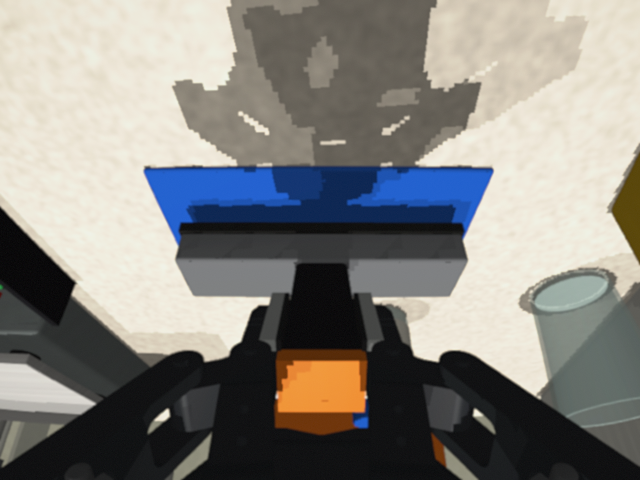

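>>> send_rows(steps=[[-0.5,-0.5,-4,0,0,0],[0,-0.5,-4,0,0,0],[0,0,-2.5,0,0,0],[0,0,-1,0,0,0],[0,0,-0.5,0,0,0],[0,0,0,0,0,0]])

```text
t: 25.18
eef_pos: [0.4376, 0.3063, 0.0648]
eef_rot: [0.035, 0.954, -0.012, 0.299]
force: [0.1, -0.2, -1.7]
finger_gap: 0.293
```

```bash
python3 pl.py; python3 -c "
from h import *
snap('wrist','w14')"; python3 f.py 3
python3 - <<'E'
from meas import *
p,im,hsv,P=cloud('w14')
v,u=np.where((hsv[...,1]>120)&(abs(hsv[...,0].astype(int)-112)<12)&(P[...,2]<.02)&(P[...,0]<.6))
for vv in sorted(set(v))[::4]: print(vv,u[v==vv].min(),u[v==vv].max(),(P[vv,u[v==vv].min()]*1000).round(1),(P[vv,u[v==vv].max()]*1000).round(1))
E
```

```text
t 25.18 d mm [ 0.3  1.  -0.4] rot [ 0.01 -0.04  0.05] F [ 0.05 -0.2  -1.72] M [ 0.06  0.58 -0.03] gap 0.293
t25.38 F [ 0.51  0.27 -2.27] N~-0.12 M [ 0.06  0.53 -0.01] pos [437.6  306.26  64.87] gap 0.293
185 252 375 [424.  273.6   1.2] [428.7 332.6   0.9]
189 141 501 [420.9 218.7   2.4] [434.6 394.7   1.6]
193 142 500 [423.4 218.2   2.7] [436.3 394.4   2.7]
197 143 498 [426.3 217.4   2.6] [439.6 394.4   2.3]
201 145 496 [428.4 217.8   3.4] [442.6 394.2   2.2]
205 148 494 [432.3 217.5   2.6] [445.  393.7   2.7]
209 150 492 [434.5 217.9   3.4] [448.  393.4   2.8]
213 152 490 [438.2 217.2   2.8] [451.3 393.2   2.6]
217 154 488 [440.9 217.3   3.3] [454.3 392.9   2.7]
221 156 486 [443.8 217.3   3.6] [457.6 392.7   2.7]
225 158 484 [447.8 216.6   3. ] [461.2 392.5   2.5]
229 160 482 [451.8 216.    2.5] [464.6 392.3   2.6]
233 162 480 [454.6 216.1   3.1] [467.2 391.6   3.3]
237 164 478 [458.3 215.8   3. ] [471.1 391.5   3. ]
241 166 475 [462.1 215.5   2.9] [474.5 390.5   3.2]
245 168 474 [465.7 215.3   3.1] [478.7 391.    2.9]
249 170 472 [469.7 214.9   3.1] [481.5 390.3   3.7]
253 172 470 [475.  213.9   2.1] [486.1 390.3   3.2]
257 174 174 [478.2 214.1   2.8] [478.2 214.1   2.8]
```

View pics/w14.png

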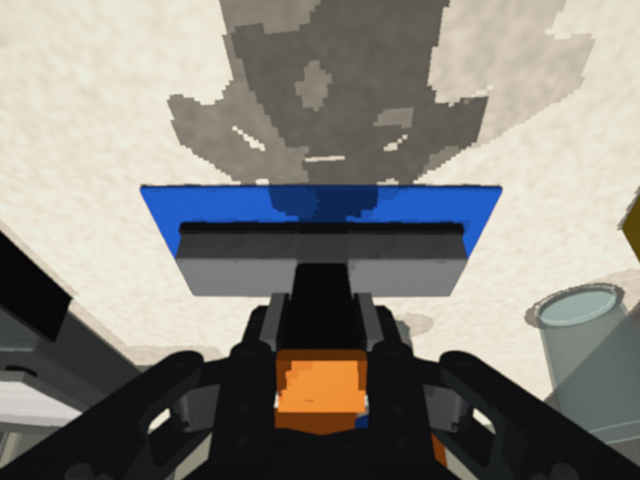

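>>> send_rows(steps=[[0,0,-0.5,0,0,0],[0,0,-0.4,0,0,0],[0,0,0,0,0,0]])

```text
t: 25.75
eef_pos: [0.4379, 0.3064, 0.0644]
eef_rot: [0.035, 0.954, -0.012, 0.299]
force: [-3.0, -1.4, 4.4]
finger_gap: 0.295
```

```bash
python3 f.py 3
```

```text
t25.90 F [-3.24 -1.18  4.96] N~7.11 M [-0.2   0.22 -0.2 ] pos [437.93 306.42  64.45] gap 0.295
```

>>> send_rows(steps=[[0,0,0.4,0,0,0],[0,0,0,0,0,0]])

```text
t: 26.15
eef_pos: [0.4378, 0.3064, 0.0644]
eef_rot: [0.035, 0.954, -0.012, 0.299]
force: [-0.4, -0.6, 2.1]
finger_gap: 0.29
```

>>> send_rows(steps=[[0,0,0,0,0,0],[0,0,0,0,0,0],[0,0,0,0,0,0],[0,0,0,0,0,0],[0,0,0,0,0,0],[0,0,0,0,0,0]], gripper=1)

```text
t: 26.9
eef_pos: [0.4375, 0.3062, 0.0642]
eef_rot: [0.035, 0.954, -0.012, 0.299]
force: [0.0, -0.9, 0.1]
finger_gap: 1.003
```

```bash
python3 f.py 1;python3 -c "
from h import *
snap('wrist','w15')"
```

```text
t26.95 F [-0.14 -0.39  0.57] N~2.72 M [ 0.01  0.25 -0.  ] pos [437.51 306.23  64.25] gap 1.002
```

View pics/w15.png

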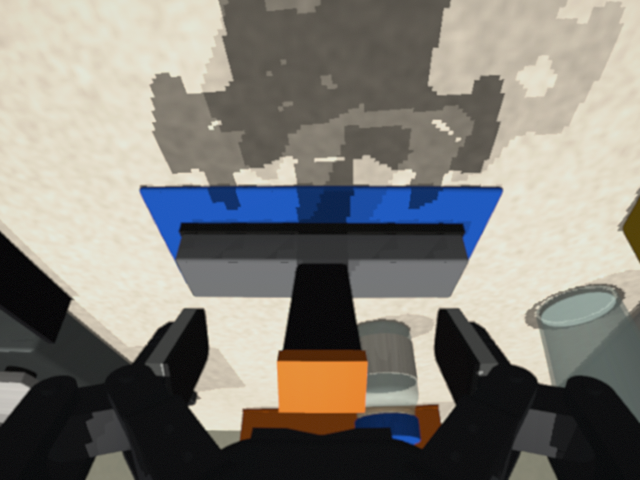

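>>> send_rows(steps=[[-5,0.4,7,0,0,0],[-11,0.8,16,0,0,0],[-12,0.9,17,0,0,0],[-12,0.9,17,0,0,0],[-12,0.9,17,0,0,0],[-12,0.9,17,0,0,0],[-12,0.9,17,0,0,0],[-5,0,30,0,0,0],[0,0,40,0,2,0],[0,0,40,0,4,0],[10,-10,30,0,6,0],[20,-20,20,0,8,0],[20,-20,10,0,8,0],[20,-20,0,0,7,0],[0,0,0,0,0,0],[0,0,0,0,0,0]])

```text
t: 29.0
eef_pos: [0.4259, 0.2422, 0.3422]
eef_rot: [0.03, 0.999, -0.022, -0.002]
force: [-0.7, 0.1, -0.1]
finger_gap: 1.0
```

```bash
python3 -c "
from h import *
print(sense()['t'],sense()['eef_pos'])
snap('wrist','w16');snap('scene','s16');snap('top','t16')"; python3 m2.py w16 t16 s16
```

```text
29.0 [0.42590237 0.24219125 0.34218364]
== w16
pad 4794 z0.0029 [array([470.9, 302.7]), array([176.7,  87.4]), np.float64(85.6)]
foot 3549 z0.0269 [array([469.7, 303.1]), array([145.9,  38.5]), np.float64(85.9)]
tip 629 [0.41658835 0.30287988 0.12866349]
plate 11378 z0.0641 [array([621.5,  -2. ]), array([202.7, 192.9]), np.float64(89.6)]
lamp none
tray 9905 z0.0034 [array([488.6, -15. ]), array([223.9, 109.7]), np.float64(89.4)]
orange none
red none
yellow none
green none
== t16
pad 599 z0.0041 [array([470.1, 270.9]), array([105. ,  86.3]), np.float64(85.7)]
foot 35 z0.0284 [array([586. , 325.7]), array([ 5.5, 26.9]), np.float64(48.9)]
tip 5 [0.43009509 0.22336978 0.47175678]
plate 4927 z0.0648 [array([6.198e+02, 3.000e-01]), array([199.7, 179.8]), np.float64(89.6)]
lamp 5897 z0.2825 [array([710.1,  -0.8]), array([257.4, 124.5]), np.float64(89.6)]
tray 2324 z0.0038 [array([483.9,   1.4]), array([222.7, 100.4]), np.float64(89.3)]
orange none
red none
yellow none
green none
== s16
pad 602 z0.0049 [array([472.6, 303.3]), array([174.4,  84. ]), np.float64(85.9)]
foot 446 z0.0285 [array([474.1, 299.9]), array([151.2,  39.3]), np.float64(85.9)]
tip 35 [0.42142618 0.30206226 0.11421198]
plate 3947 z0.0653 [array([625.7,  -5.3]), array([204.7, 188.3]), np.float64(89.5)]
lamp 5618 z0.2830 [array([713.4,  -9.4]), array([266.7, 121.5]), np.float64(89.4)]
tray 1948 z0.0047 [array([475.7,  10.5]), array([101.9, 219.7]), np.float64(1.1)]
orange none
red none
yellow none
green none
```

View pics/w16.png

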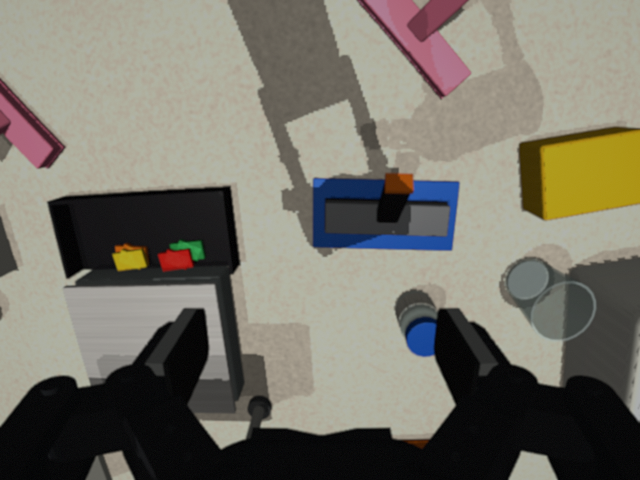

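View pics/s16.png

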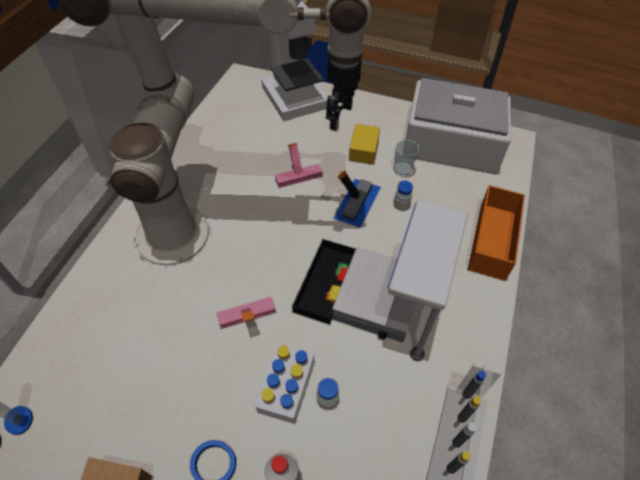

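View pics/t16.png

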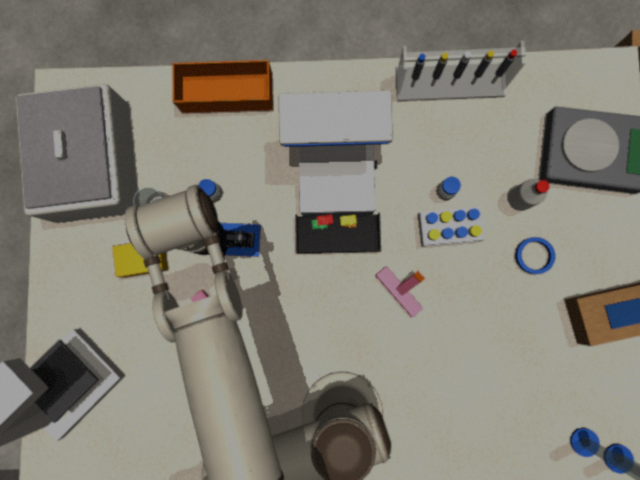

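```bash
python3 -c "
from station import *
print(close_job())"
```

```text
the job is handed in; nothing more can be done
None
```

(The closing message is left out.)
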